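# Lift the vial carrier off its locating pins into the tray

## Task

Take the vial carrier by its handle and lift it straight and level up off the two pins of its base, without dragging, lifting or tipping the base. Then set it down gently, not dropped, flat on the floor of the shallow steel tray, with both vials still standing in it, and let go. Leave the things standing around where they are.

Things in the scene. Friction and masses are not known exactly. Their poses are not given: they have to be found in the camera images.
- carrier_grip (a point): Centre of the black handle bar of the vial carrier, 91 mm above the underside of its plate and above its centre of mass. The bar lies along y: 16 mm wide in x (grasp it across x), 64 mm long in y, 18 mm high (82 to 100 mm above the underside); below it is a steel stem 14 mm across. Axes: as the carrier's, y along plate and bar, z up.
- carrier: Vial carrier, loose, 0.3 to 0.55 kg: bare aluminium plate 80 x 170 x 14 mm (x, y, z) with a T-handle in its middle; origin at the centre of the underside. Holes of 14.5 mm diameter at y = +68 and -68 mm fit over the base's pins; two vials stand in pockets 10 mm deep at y = +34 and -34 mm, tops 60 mm above the underside. At the start it sits on the base's deck.
- base: Grey plastic base block of the carrier, loose, 2 kg, 100 x 200 x 20 mm (x, y, z), standing on the worktop; origin at the centre of its underside, y along its length, z up. Two fixed steel pins, 12 mm diameter with rounded tips, stand on its deck at y = +68 and -68 mm and end 50 mm above the deck (70 mm above the worktop).
- tray_in (a point): Centre of the inner floor of a shallow open stainless steel tray, fixed to the worktop: 160 x 250 x 22 mm outside (x, y, z), walls and floor 5 mm thick, so the inner floor is 150 x 240 mm and the rim 17 mm above it. y along its length, z up.
- vial_1_mid (a point): Sample vial, 30 mm diameter, 56 mm tall, loose in one pocket of the carrier; centre of the vial, z along it.
- vial_2_mid (a point): Sample vial like the other one, loose in the other pocket of the carrier; centre of the vial, z along it.
- timer: Bystander: small white bench timer, 60 x 68 x 18 mm, loose; origin at the centre of its underside.
- tape_roll: Bystander: roll of label tape lying flat, 68 mm diameter, 19 mm high, loose; origin at the centre of its underside.
- beaker_50: Bystander: small glass beaker, 48 x 54 x 58 mm, loose; origin at the centre of its underside.
Mind the look-alikes: they are no part of the job. What is shaped like the base but yellow is not meant.

How it is judged:
On the way:
1. the carrier is lifted clear of the pins, above its base (z of carrier_grip in the frame of base above 0.163 m and horizontal distance between carrier_grip and base below 0.05 m and angle between carrier_grip's own z axis and vertical below 0.2 rad), for 0.05 s.
At the end, for the whole second after the job is handed in: The carrier rests flat (within 0.06 rad) and still on the tray's floor (within 4 mm of its height, within 70 mm of its centre), released, with both vials upright in their pockets; the base and the bystanders are where they were (within 30 mm) (z of carrier_grip in the frame of tray_in below 0.095 m and horizontal distance between carrier_grip and tray_in below 0.07 m and angle between carrier_grip's own z axis and vertical below 0.06 rad and linear speed of carrier below 0.02 m/s and z of vial_1_mid in the frame of carrier_grip between -0.069 and -0.05 m and horizontal distance between each of vial_1_mid, vial_2_mid and carrier_grip below 0.045 m and angle between each of vial_1_mid, vial_2_mid's own z axis and vertical below 0.15 rad and z of vial_2_mid in the frame of carrier_grip between -0.069 and -0.05 m); the robot touches nothing.
It fails at once if the carrier is tilted by more than 0.25 rad (angle between carrier_grip's own z axis and vertical above 0.25 rad).
It fails at once if the base is dragged more than 30 mm, lifted by 10 mm or tipped by 0.1 rad (distance of base from where it was at the start of the episode above 0.03 m or height (world z) of base above 0.01 m or angle between base's own z axis and vertical above 0.1 rad).
It fails at once if the carrier falls into the tray (faster than 0.45 m/s within 60 mm of its floor) (linear speed of carrier above 0.45 m/s and horizontal distance between carrier_grip and tray_in below 0.1 m and z of carrier_grip in the frame of tray_in below 0.15 m).
It fails at once if a bystander (timer, tape roll, beaker) is moved more than 30 mm (distance of any of timer, tape_roll, beaker_50 from where it was at the start of the episode above 0.03 m).
It also fails if it takes over 43 s, if anything falls off the work surface, if the arm or the gripper's body presses on something with over 40 N, if the wrist force passes 120 N, or if a joint passes its speed limit or range.

## Robot

A 6-joint arm with a two-finger parallel gripper is mounted at the origin on a cart in front of the work surface, level with it; the furniture and walls round the work are solid. World frame = base frame: x ahead of the robot, y to its left, z up, the work surface at z = 0. Lengths are in m, angles in rad, forces in N, time in s.
With the tool pointing down it reaches from about 0.4 to 0.825 m from the base axis. Payload 7 kg.
Tool frame: the origin (TCP) lies at the very end of the fingers, on their centre line; the grasp point (between the pads) lies 19 mm behind it; z points along the fingers, y is the direction in which the jaws open and shut (so a half turn about z gives the same grasp; the last joint's range is limited). The gripper opens to 85 mm and grips with 20 to 120 N. Pads are 22 mm wide; open, the fingers measure 114 mm over their backs; the gripper's body (76 mm by 85 mm) begins 54 mm behind the grasp point. The pads swing forward as they close: fully open they stand 13 mm farther back than shut.
Start: joints at [1.485, 0.359, 0.012, 0, -1.224, -0.288], TCP at [0.246, 0.628, 0.231] pointing down, gripper open.
Joint ranges: [-3.07, 3.07], [-1.43, 2.12], [-1.02, 1.25], [-3.03, 1.67], [-3.05, -0], [-3.03, 3.03]. Speed limits (rad/s): [2.39, 2.39, 3.01, 3.14, 3.14, 3.14].

## Interface

Orientations are given as a unit quaternion [x, y, z, w].
In Python, from bench import monitor, capture, ctrl gives the robot as it stands.
- The arm moves only by the tool jog_arm, never from a script. Its argument "deltas" is a list of rows, each a list of 3 entries, a list of its own where there are three numbers: the shift along the tool's x, y, z in mm, then the turn, a rotation vector about the tool's x, y, z in rad, then the opening, from 0 (shut) to 1 (fully open). A call has 1 to 5 rows; each row shifts and turns the pose as measured when the row begins, along the tool's axes as they then stand; what a row does not reach is not made up. A row lasts 1/8 s, in which the tool goes at most 62.5 mm and 10.7 degrees, less where a joint would pass 70% of its speed; a pose out of reach is approached as far as the arm can. A call is refused whole if a number of a shift passes 62.5 or a number of a turn 0.188, either way. A call with a gripper value outside its range is refused whole. The fingers move at their own pace and stop on an object; "force" is the grip in N (left out, the last holds). Time passes only in rows, so rows that do not move let the fingers close. It gives the time, the measured TCP pose, the force and the opening at its end, in the units of the state.
- monitor.get_state(): the state, without advancing time (a new reading comes with each control period).
- capture(name): name is "side" or "top" or "wrist"; returns a dict with "frame" (420x560x3 uint8, red, green, blue), "fovy" (degrees; the focal length in pixels is half the picture's height over the tangent of half this angle, whatever the lens; pixels are square), "cx", "cy" (the principal point, pixels), "k1" (the pictures are not rectified: a ray, as slopes to the right and down, at radius r is drawn at 1 + k1 r^2 times it, then the intrinsics apply), "R" (3x3) and "t" (3): a world point X has camera coordinates R X + t. Camera axes: x right, y down, z forward; pixel columns grow to the right and rows downward; lengths in m; the calibration is good to about 2 mm. A picture is of the moment at which its call begins. There is no depth.
- ctrl.hand_in(): hands the job in, once; it reports no verdict.
The state is a dict: "clock": time; "joints": joint angles; "qd": joint speeds; "tau": joint torques, N m; "position": TCP position; "tool_rot": TCP orientation; "ft_force": force on the tool from outside, world axes, zero at the start; "moment": the same for the moment, N m; "gripper_width": opening from 0.0 (shut) to 1.0 (fully open).
Only numpy, scipy, OpenCV 4.12 (cv2) and the standard library are available. Lean on these libraries where they do the work, as an engineer would, in place of code of your own. Each camera call takes 0.05 s, during which the arm holds its last target.

## Working session

There is one attempt and no reset: what is moved stays moved. The work goes in short steps, Python scripts to look and compute and a tool call to move; the robot and the scene stay as the last step left them, time stands still between calls to the robot, and variables do not carry over. Pictures are saved under pics/ and viewed, and the job is handed in when it is done.

Besides the shell and the picture viewer there is one more tool, called after ">>>" by a JSON object that holds its "api" and its "payload", one argument or row to a line. jog_arm: Moves the arm, as the interface text tells. Its arguments: {"type":"object","properties":{"deltas":{"type":"array","items":{"type":"array"}},"force":{"type":"number"}},"required":["deltas"]}

```bash
mkdir -p pics; ls; cat > h.py <<'E'
import numpy as np,cv2,pickle
from bench import monitor,capture,ctrl
def snap(cam,name):
    c=capture(cam); cv2.imwrite(f'pics/{name}.png',c['frame'][:,:,::-1]); pickle.dump(c,open(f'{name}.pkl','wb')); return c
def load(name): return pickle.load(open(f'{name}.pkl','rb'))
def ray(c,u,v):
    f=210/np.tan(np.radians(c['fovy'])/2)
    d=np.array([(u-c['cx'])/f,(v-c['cy'])/f]); s=d.copy()
    for _ in range(30): s=d/(1+c['k1']*(s@s))
    R=np.array(c['R']);t=np.array(c['t'])
    return -R.T@t, R.T@np.array([s[0],s[1],1])
def atz(c,u,v,z):
    o,d=ray(c,u,v); return o+d*(z-o[2])/d[2]
def proj(c,X):
    f=210/np.tan(np.radians(c['fovy'])/2)
    p=np.array(c['R'])@np.array(X)+np.array(c['t']); s=p[:2]/p[2]; s=s*(1+c['k1']*(s@s))
    return np.array([c['cx'],c['cy']])+f*s
def tri(c1,p1,c2,p2):
    o1,d1=ray(c1,*p1);o2,d2=ray(c2,*p2)
    A=np.stack([d1,-d2],1); x=np.linalg.lstsq(A,o2-o1,rcond=None)[0]
    a=o1+d1*x[0];b=o2+d2*x[1]; return (a+b)/2,np.linalg.norm(a-b)
def crop(name,u0,v0,u1,v1,k,out):
    im=cv2.imread(f'pics/{name}.png')[v0:v1,u0:u1]; cv2.imwrite(f'pics/{out}.png',cv2.resize(im,None,fx=k,fy=k,interpolation=cv2.INTER_CUBIC))
E
python3 - <<'E'
from h import *
for n in ('top','side','wrist'):
    c=snap(n,n+'0'); print(n,c['fovy'],c['k1'],-np.array(c['R']).T@c['t'])
print(monitor.get_state())
E
```

```text
pics
top 52.78534799488222 -0.0476312186440903 [ 0.45499662 -0.16721628  1.16488193]
side 54.65797865270388 0.013502460396111752 [0.58330776 0.75589925 0.60336017]
wrist 58.76861049032207 -0.030316592972048605 [0.32189354 0.59949485 0.3733078 ]
{'clock': 0.15, 'joints': array([ 1.48511816e+00,  3.59234150e-01,  1.12477805e-02, -2.35415863e-04,
       -1.22413028e+00, -2.88091942e-01]), 'qd': array([-5.07658175e-04, -2.04505157e-03,  2.09785962e-03, -5.69695724e-05,
       -1.23420113e-03, -2.32804951e-03]), 'tau': array([-6.57937326e-04, -5.83875883e+01,  2.93651122e+01,  6.94056138e+00,
       -4.23860882e-03, -8.18132889e-06]), 'position': array([0.24636305, 0.6280226 , 0.23056538]), 'tool_rot': array([ 9.82580090e-01, -1.85838420e-01, -4.34137560e-05,  6.67967235e-04]), 'ft_force': array([-0.22480294, -0.64936587, -0.33154832]), 'moment': array([-0.02868452, -0.02897033, -0.00138056]), 'gripper_width': 1.000517895040725}
```

View pics/top0.png

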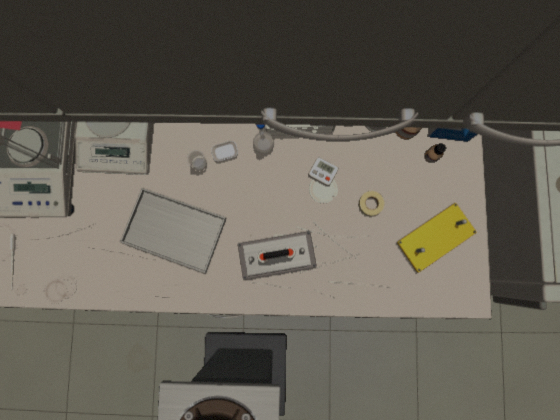

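View pics/side0.png

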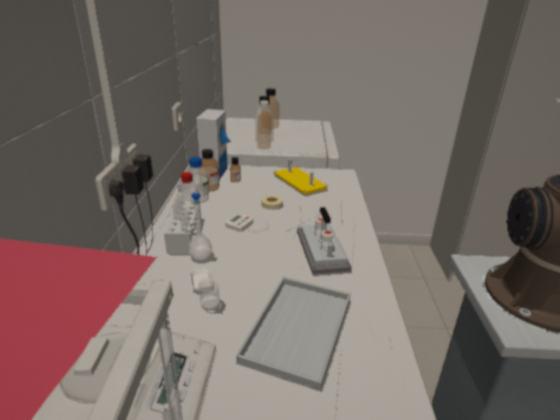

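View pics/wrist0.png

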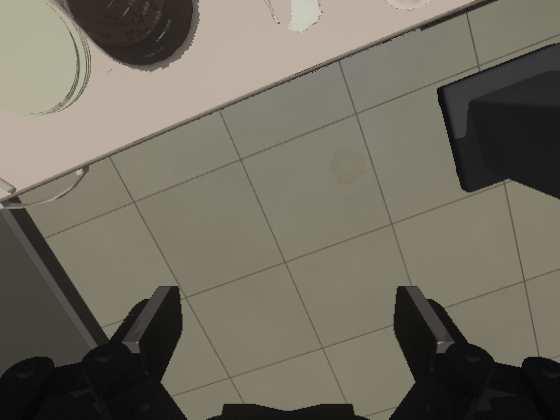

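```bash
python3 - <<'E'
from h import *
crop('top0',225,220,335,290,7,'c1'); crop('top0',110,180,240,280,6,'c2'); crop('side0',280,190,370,280,6,'c3')
E
```

```text
(no output)
```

View pics/c1.png

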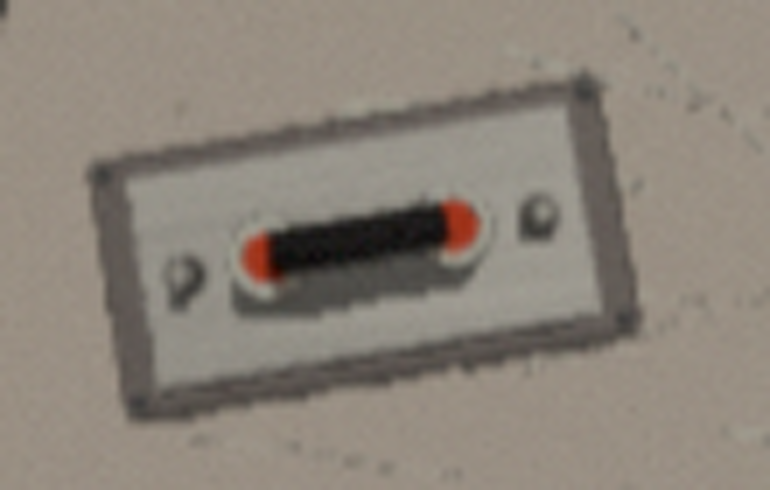

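View pics/c2.png

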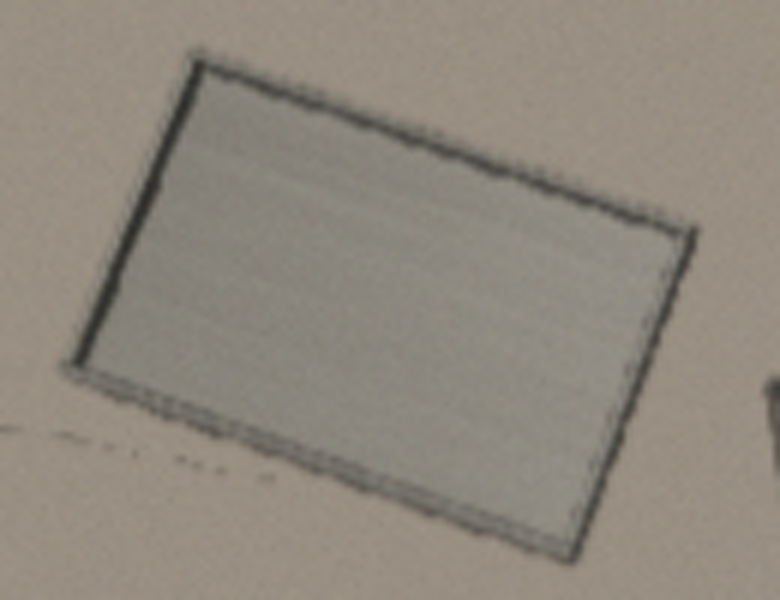

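View pics/c3.png

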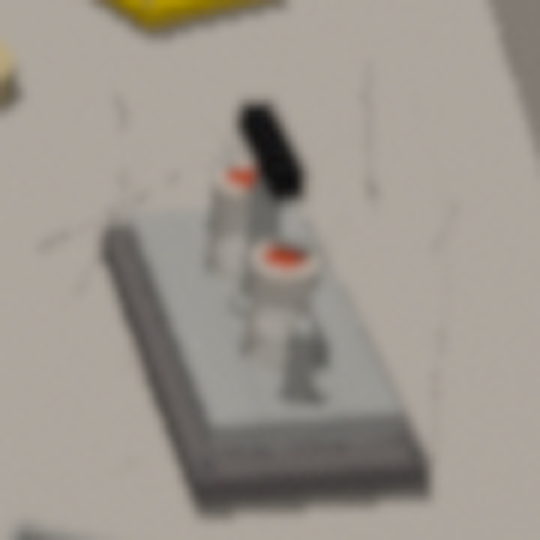

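```bash
python3 - <<'E'
from h import *
c=load('top0');s=load('side0')
cv=lambda x,y,u,v,k:((x+.5)/k-.5+u,(y+.5)/k-.5+v)
def rep(P):
    P=np.array(P);print(P.round(4).tolist(),'ctr',P.mean(0).round(4),'sides',[round(float(np.linalg.norm(P[i]-P[i-1])),4) for i in range(4)],'yaw deg',[round(float(np.degrees(np.arctan2(*(P[i]-P[j])[[1,0]]))),2) for i,j in((0,1),(3,2))])
print('base');rep([atz(c,*cv(x,y,225,220,7),.02) for x,y in((100,170),(585,85),(628,325),(138,405))])
print('plate');rep([atz(c,*cv(x,y,225,220,7),.034) for x,y in((126,182),(566,102),(604,314),(156,388))])
print('tray rim');rep([atz(c,*cv(x,y,110,180,6),.022) for x,y in((195,55),(696,230),(573,560),(66,370))])
e=[atz(c,*cv(x,y,225,220,7),.12) for x,y in((268,251),(447,226))]; print('bar',e,np.mean(e,0),np.linalg.norm(e[0]-e[1]))
print('pins',[atz(c,*cv(x,y,225,220,7),.07) for x,y in((187,270),(541,211))])
bs=cv(272,149,280,190,6); bt=cv(358,237,225,220,7)
print('bar tri',tri(c,bt,s,bs))
for n,p in(('timer',(324,172)),('tape',(371,204)),('yellow',(437,238))): print(n,atz(c,*p,.02))
E
```

```text
base
[[0.5179, -0.0412, 0.02], [0.5548, -0.2277, 0.02], [0.4633, -0.2453, 0.02], [0.429, -0.059, 0.02]] ctr [ 0.4912 -0.1433  0.02  ] sides [0.0907, 0.1901, 0.0932, 0.1894] yaw deg [101.18, 100.43]
plate
[[0.5128, -0.0528, 0.034], [0.5469, -0.2198, 0.034], [0.4671, -0.2352, 0.034], [0.4358, -0.0669, 0.034]] ctr [ 0.4906 -0.1437  0.034 ] sides [0.0783, 0.1704, 0.0813, 0.1712] yaw deg [101.54, 100.54]
tray rim
[[0.6633, 0.2329, 0.022], [0.5873, -0.0026, 0.022], [0.4383, 0.0461, 0.022], [0.5171, 0.2813, 0.022]] ctr [0.5515 0.1394 0.022 ] sides [0.154, 0.2475, 0.1567, 0.2481] yaw deg [72.11, 71.48]
bar [array([ 0.48545958, -0.11218784,  0.12      ]), array([ 0.49553703, -0.17468797,  0.12      ])] [ 0.4904983 -0.1434379  0.12     ] 0.0633073544973043
pins [array([ 0.47932908, -0.08003735,  0.07      ]), array([ 0.50369526, -0.20947723,  0.07      ])]
bar tri (array([ 0.49166195, -0.14345233,  0.11210398]), np.float64(0.00072744695018073))
timer [ 0.72127675 -0.26962466  0.02      ]
tape [ 0.63426546 -0.39895751  0.02      ]
yellow [ 0.54462297 -0.57781579  0.02      ]
```

```bash
cat > plan.py <<'E'
from h import *
from scipy.spatial.transform import Rotation as Ro
def down(ydeg):  # tool down, tool y (jaw) at world angle ydeg
    a=np.radians(ydeg); y=np.array([np.cos(a),np.sin(a),0]); z=np.array([0,0,-1.]); return Ro.from_matrix(np.stack([np.cross(y,z),y,z],1))
def plan(pts,ydeg,step=55,rot=.16,n=15):
    """pts: list of world waypoints (m); final jaw angle"""
    st=monitor.get_state(); p=np.array(st['position']);R=Ro.from_quat(st['tool_rot']); T=down(ydeg)
    e=(R.inv()*T).as_rotvec(); print('t',st['clock'],'p',p.round(4),'roterr',e.round(4),'F',np.round(st['ft_force'],1),'w',round(st['gripper_width'],3),'q',np.round(st['joints'],2))
    pts=[np.array(q) for q in pts]; i=0
    for k in range(n):
        q=pts[i]; d=(q-p)*1000; L=np.linalg.norm(d); d=d*min(1,step/max(L,1e-9))
        e=(R.inv()*T).as_rotvec(); e=e*min(1,rot/max(np.linalg.norm(e),1e-9))
        print([R.inv().apply(d).round(1).tolist(),e.round(3).tolist()])
        p=p+d/1000;R=R*Ro.from_rotvec(e)
        if np.linalg.norm(q-p)<1e-4:
            i+=1
            if i==len(pts): break
E
python3 - <<'E'
from plan import *
plan([(.40,.25,.235),(.4905,-.1435,.20)],10.7+180); plan([(.40,.25,.235),(.4905,-.1435,.20)],10.7+180-360)
print('---');plan([(.40,.25,.235),(.4905,-.1435,.20)],10.7)
E
```

```text
t 0.15 p [0.2464 0.628  0.2306] roterr [ 1.1000e-03 -8.0000e-04  1.0102e+00] F [-0.2 -0.6 -0.3] w 1.001 q [ 1.49  0.36  0.01 -0.   -1.22 -0.29]
[[37.9, 39.9, -0.5], [0.0, -0.0, 0.16]]
[[43.8, 33.3, -0.6], [0.0, -0.0, 0.16]]
[[48.5, 25.9, -0.6], [0.0, -0.0, 0.16]]
[[52.0, 17.9, -0.6], [0.0, -0.0, 0.16]]
[[54.2, 9.4, -0.6], [0.0, -0.0, 0.16]]
[[55.0, 0.6, -0.6], [0.0, -0.0, 0.16]]
[[54.4, -8.2, -0.6], [0.0, -0.0, 0.05]]
[[22.6, -4.6, -0.3], [-0.0, 0.0, 0.0]]
[[54.8, -2.2, 4.7], [-0.0, -0.0, 0.0]]
[[54.8, -2.2, 4.7], [0.0, 0.0, 0.0]]
[[54.8, -2.2, 4.7], [0.0, 0.0, 0.0]]
[[54.8, -2.2, 4.7], [0.0, 0.0, 0.0]]
[[54.8, -2.2, 4.7], [0.0, 0.0, 0.0]]
[[54.8, -2.2, 4.7], [0.0, 0.0, 0.0]]
[[54.8, -2.2, 4.7], [0.0, 0.0, 0.0]]
t 0.15 p [0.2464 0.628  0.2306] roterr [ 1.1000e-03 -8.0000e-04  1.0102e+00] F [-0.2 -0.6 -0.3] w 1.001 q [ 1.49  0.36  0.01 -0.   -1.22 -0.29]
[[37.9, 39.9, -0.5], [0.0, -0.0, 0.16]]
[[43.8, 33.3, -0.6], [0.0, -0.0, 0.16]]
[[48.5, 25.9, -0.6], [0.0, -0.0, 0.16]]
[[52.0, 17.9, -0.6], [0.0, -0.0, 0.16]]
[[54.2, 9.4, -0.6], [0.0, -0.0, 0.16]]
[[55.0, 0.6, -0.6], [0.0, -0.0, 0.1
[... 396 characters left out ...]
.0000e-03  1.3000e-03 -2.1314e+00] F [-0.2 -0.6 -0.3] w 1.001 q [ 1.49  0.36  0.01 -0.   -1.22 -0.29]
[[37.9, 39.9, -0.5], [0.0, 0.0, -0.16]]
[[31.0, 45.4, -0.5], [0.0, 0.0, -0.16]]
[[23.4, 49.8, -0.5], [0.0, 0.0, -0.16]]
[[15.2, 52.9, -0.5], [0.0, 0.0, -0.16]]
[[6.6, 54.6, -0.5], [0.0, 0.0, -0.16]]
[[-2.2, 55.0, -0.5], [0.0, 0.0, -0.16]]
[[-10.9, 53.9, -0.6], [0.0, 0.0, -0.16]]
[[-8.1, 21.6, -0.2], [0.0, 0.0, -0.16]]
[[-34.5, 42.6, 4.8], [0.0, 0.0, -0.16]]
[[-40.8, 36.6, 4.8], [0.0, 0.0, -0.16]]
[[-46.1, 29.6, 4.8], [0.0, 0.0, -0.16]]
[[-50.2, 21.9, 4.8], [0.0, 0.0, -0.16]]
[[-53.1, 13.6, 4.8], [0.0, 0.0, -0.16]]
[[-54.6, 5.0, 4.8], [0.0, 0.0, -0.051]]
[[-54.8, 2.2, 4.7], [0.0, -0.0, -0.0]]
```

Use jaw angle 190.7° (the first plan).

>>> {"api": "jog_arm", "payload": {
  "deltas": [
    [[38,40,0],[0,0,0.16],1],
    [[44,33,0],[0,0,0.16],1],
    [[48,26,0],[0,0,0.16],1],
    [[52,18,0],[0,0,0.16],1],
    [[54,9,0],[0,0,0.16],1]
  ],
  "force": 40
}}

```text
clock: 0.78
position: [0.3486, 0.3678, 0.228]
tool_rot: [0.827, -0.562, 0.001, 0.003]
ft_force: [0.4, 0.4, 0.6]
gripper_width: 1.0
```

```bash
python3 -c "
from plan import *
plan([(.4905,-.1435,.19)],190.7)"
```

```text
t 0.775 p [0.3486 0.3678 0.228 ] roterr [ 0.0026 -0.0049  0.1899] F [0.4 0.4 0.6] w 1.0 q [ 1.2   0.09 -0.35  0.   -1.14 -0.82]
[[54.5, 5.8, 4.2], [0.002, -0.004, 0.16]]
[[54.8, -3.0, 4.0], [0.0, -0.001, 0.03]]
[[54.7, -4.6, 3.9], [-0.0, 0.0, 0.0]]
[[54.7, -4.6, 3.9], [-0.0, -0.0, 0.0]]
[[54.7, -4.6, 3.9], [-0.0, 0.0, 0.0]]
[[54.7, -4.6, 3.9], [0.0, 0.0, 0.0]]
[[54.7, -4.6, 3.9], [0.0, 0.0, 0.0]]
[[54.7, -4.6, 3.9], [-0.0, 0.0, 0.0]]
[[54.7, -4.6, 3.9], [0.0, 0.0, 0.0]]
[[36.7, -3.1, 2.6], [0.0, 0.0, 0.0]]
```

>>> {"api": "jog_arm", "payload": {
  "deltas": [
    [[54,6,2],[0,0,0.16],1],
    [[55,-3,2],[0,0,0.03],1],
    [[55,-5,2],[0,0,0],1],
    [[55,-5,3],[0,0,0],1],
    [[55,-5,4],[0,0,0],1]
  ]
}}

```text
clock: 1.4
position: [0.4221, 0.0936, 0.2166]
tool_rot: [0.768, -0.641, 0.001, 0.001]
ft_force: [2.2, 0.3, 0.0]
gripper_width: 1.0
```

```bash
python3 -c "
from plan import *
plan([(.4905,-.1435,.19)],190.7)"
```

```text
t 1.4 p [0.4221 0.0936 0.2166] roterr [ 0.0001 -0.0039 -0.0071] F [2.2 0.3 0. ] w 1.0 q [ 0.68 -0.04 -0.51  0.   -1.1  -0.5 ]
[[54.4, -5.5, 6.1], [0.0, -0.004, -0.007]]
[[54.4, -5.1, 5.9], [-0.0, -0.0, 0.0]]
[[54.4, -5.1, 5.9], [-0.0, 0.0, 0.0]]
[[54.4, -5.1, 5.9], [0.0, 0.0, 0.0]]
[[27.9, -2.6, 3.0], [-0.0, 0.0, 0.0]]
```

>>> {"api": "jog_arm", "payload": {
  "deltas": [
    [[54,-5,6],[0,-0.004,-0.007],1],
    [[54,-5,6],[0,0,0],1],
    [[54,-5,6],[0,0,0],1],
    [[45,-5,6],[0,0,0],1],
    [[20,-2,3],[0,0,0],1]
  ]
}}

```text
clock: 2.02
position: [0.4863, -0.1351, 0.1893]
tool_rot: [0.769, -0.639, 0.0, -0.001]
ft_force: [-0.2, 1.3, 0.1]
gripper_width: 0.997
```

```bash
python3 -c "
from plan import *
plan([(.4905,-.1435,.15),(.4905,-.1435,.092)],190.7,30)
snap('wrist','w1');snap('side','s1');snap('top','t1')"
```

```text
t 2.025 p [ 0.4863 -0.1351  0.1893] roterr [-0.0019  0.001  -0.0019] F [-0.2  1.3  0.1] w 0.997 q [ 0.12  0.11 -0.42 -0.   -1.04  0.07]
[[6.7, -1.9, 29.2], [-0.002, 0.001, -0.002]]
[[2.3, -0.7, 10.1], [-0.0, -0.0, 0.0]]
[[-0.0, -0.0, 30.0], [0.0, -0.0, 0.0]]
[[0.0, -0.0, 28.0], [0.0, 0.0, 0.0]]
```

View pics/w1.png

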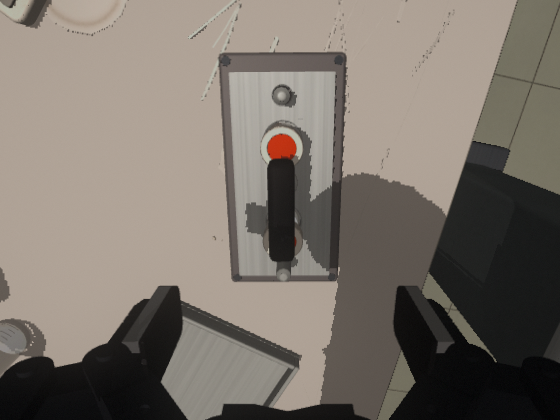

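View pics/s1.png

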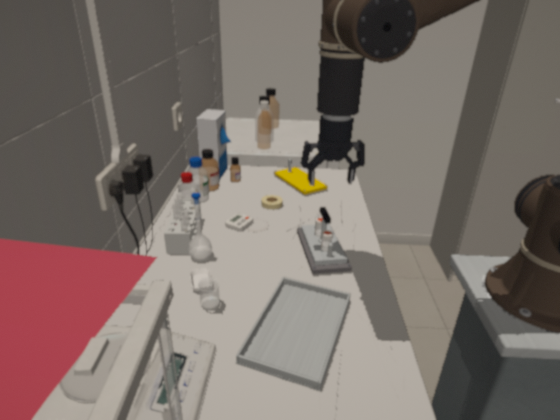

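```bash
python3 -c "
from plan import *
s=load('s1');w=load('w1');t=load('t1')
print(proj(s,[.4863,-.1351,.189]), proj(t,[.4863,-.1351,.189]))
print('bar corners in w1 predicted',[proj(w,[.4905,-.1435,.12]),proj(w,[.4905,-.1435,.102])])
for uv in((282,160),(281,260)): print(atz(w,*uv,.12))
print('pin1',atz(w,282,95,.07),'pin2',atz(w,283,274,.07))
print('plate',[atz(w,*q,.034).round(4) for q in((230,71),(335,71),(330,277),(238,277))])
print(monitor.get_state()['position'],proj(w,[.4863,-.1351,.189]))
print(w['t'],-np.array(w['R']).T@w['t'],np.array(w['R'])[2])
"
```

```text
[329.98238479 188.24174995] [271.30366985 254.363191  ]
bar corners in w1 predicted [array([283.85901697, 215.62165366]), array([284.17832333, 206.73759281])]
[ 0.49760245 -0.17630013  0.12      ]
[ 0.48697492 -0.11439218  0.12      ]
pin1 [ 0.5046745 -0.210601   0.07     ] pin2 [ 0.47998761 -0.07931881  0.07      ]
plate [array([ 0.5466, -0.22  ,  0.034 ]), array([ 0.4692, -0.2344,  0.034 ]), array([ 0.4353, -0.0656,  0.034 ]), array([ 0.5161, -0.0504,  0.034 ])]
[ 0.48600814 -0.13373048  0.18933836] [288.08202022 286.2573885 ]
[0.45381966 0.18200924 0.40982438] [ 0.50098093 -0.21404913  0.3320192 ] [-0.05627402  0.31159166 -0.9485483 ]
```

View pics/t1.png

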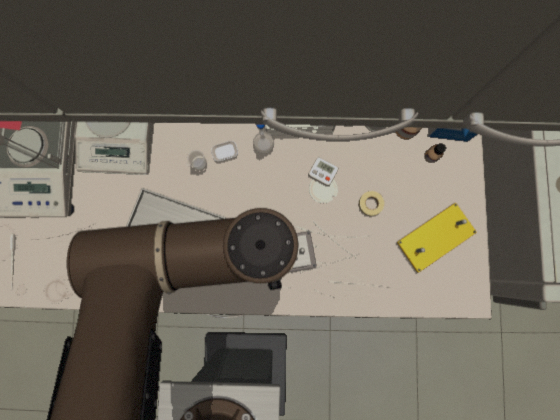

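```bash
python3 -c "
from plan import *
plan([(.4915,-.1442,.15),(.4915,-.1442,.092)],190.6,30)"
```

```text
t 2.175 p [ 0.486  -0.1337  0.1893] roterr [-0.0017  0.0012 -0.0002] F [ 0.2  0.2 -1. ] w 1.003 q [ 0.12  0.11 -0.42 -0.   -1.04  0.06]
[[8.3, -2.5, 28.7], [-0.002, 0.001, -0.0]]
[[3.0, -0.9, 10.6], [0.0, -0.0, 0.0]]
[[0.0, -0.0, 30.0], [0.0, 0.0, -0.0]]
[[0.0, 0.0, 28.0], [0.0, 0.0, 0.0]]
```

>>> {"api": "jog_arm", "payload": {
  "deltas": [
    [[9,-3,20],[-0.002,0.001,0],1],
    [[2,-1,20],[0,0,0],1],
    [[0,0,20],[0,0,0],1],
    [[0,0,15],[0,0,0],1],
    [[0,0,8],[0,0,0],1]
  ]
}}

```text
clock: 2.8
position: [0.4928, -0.1402, 0.1061]
tool_rot: [0.771, -0.637, 0.001, -0.002]
ft_force: [-0.1, -0.3, 0.3]
gripper_width: 1.003
```

```bash
python3 -c "
from plan import *
plan([(.4915,-.1442,.092)],190.6,20)"
```

```text
t 2.8 p [ 0.4928 -0.1402  0.1061] roterr [-0.004   0.      0.0036] F [-0.1 -0.3  0.3] w 1.003 q [ 0.11  0.21 -0.51 -0.   -0.84  0.08]
[[3.7, 2.1, 14.1], [-0.004, 0.0, 0.004]]
```

>>> {"api": "jog_arm", "payload": {
  "deltas": [
    [[4,2,10],[-0.004,0,0.004],1],
    [[1,0,5],[0,0,0],1],
    [[0,0,0],[0,0,0],1]
  ]
}}

```text
clock: 3.18
position: [0.4921, -0.1454, 0.0906]
tool_rot: [0.769, -0.639, 0.0, -0.0]
ft_force: [0.1, 0.1, 0.8]
gripper_width: 0.999
```

```bash
python3 -c "
from plan import *
plan([(.4915,-.1442,.092)],190.6,20)
snap('side','s2');crop('s2',260,120,400,290,4,'s2c');snap('wrist','w2')"
```

```text
t 3.175 p [ 0.4921 -0.1454  0.0906] roterr [-0.0002 -0.0002  0.0002] F [0.1 0.1 0.8] w 0.999 q [ 0.1   0.24 -0.53  0.   -0.81  0.09]
[[-1.3, 0.4, -1.4], [-0.0, -0.0, 0.0]]
```

View pics/s2c.png

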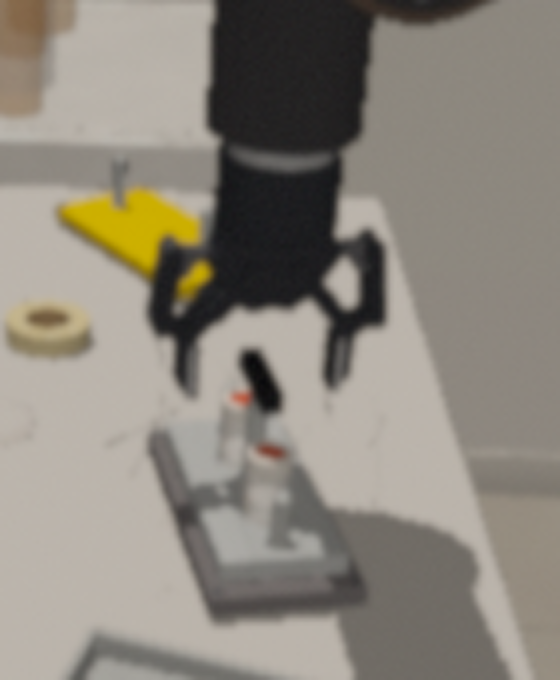

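View pics/w2.png

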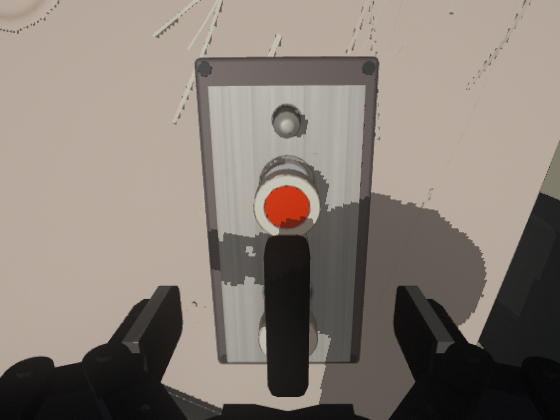

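The side and wrist views show the bar between the pads: bar at u≈287, jaw midpoint ≈289. I'll close.

>>> {"api": "jog_arm", "payload": {
  "deltas": [
    [[0,0,-1],[0,0,0],0.3],
    [[0,0,0],[0,0,0],0],
    [[0,0,0],[0,0,0],0],
    [[0,0,0],[0,0,0],0],
    [[0,0,0],[0,0,0],0]
  ],
  "force": 60
}}

```text
clock: 3.9
position: [0.4926, -0.1454, 0.0931]
tool_rot: [0.77, -0.639, 0.001, -0.001]
ft_force: [-0.0, -0.8, -1.5]
gripper_width: 0.176
```

>>> {"api": "jog_arm", "payload": {
  "deltas": [
    [[0,0,0],[0,0,0],0],
    [[0,0,0],[0,0,0],0],
    [[0,0,0],[0,0,0],0]
  ]
}}

```text
clock: 4.28
position: [0.4926, -0.1454, 0.0931]
tool_rot: [0.77, -0.639, 0.001, -0.001]
ft_force: [-0.5, -0.2, -0.0]
gripper_width: 0.176
```

```bash
python3 -c "
from plan import *
plan([(.4915,-.1442,.092)],190.6,20)
print(monitor.get_state()['moment'])
snap('side','s3');crop('s3',260,120,400,290,4,'s3c');snap('wrist','w3')"
```

```text
t 4.275 p [ 0.4926 -0.1454  0.0931] roterr [-0.0021 -0.0006  0.0004] F [-0.5 -0.2 -0. ] w 0.176 q [ 0.1   0.23 -0.52  0.   -0.81  0.09]
[[-1.4, 0.9, 1.1], [-0.002, -0.001, 0.0]]
[-0.00767112  0.17511313  0.05377008]
```

View pics/s3c.png

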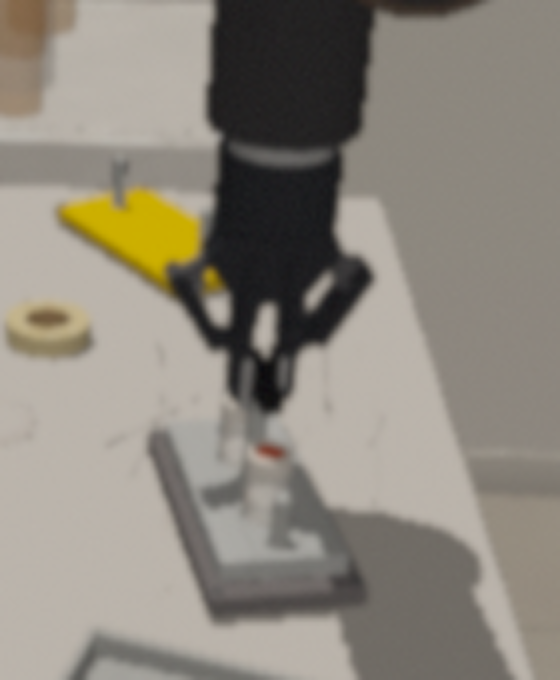

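View pics/w3.png

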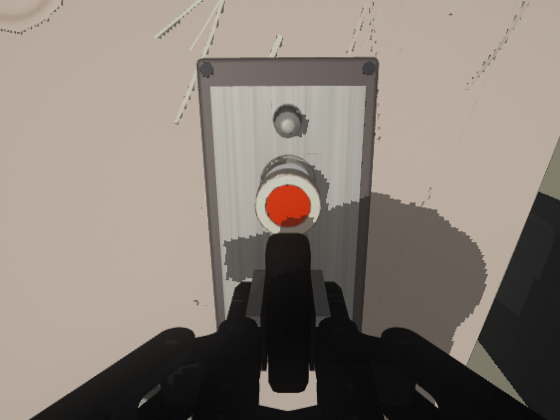

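>>> {"api": "jog_arm", "payload": {
  "deltas": [
    [[0,0,-5],[0,0,0],0],
    [[0,0,-6],[0,0,0],0],
    [[0,0,-8],[0,0,0],0]
  ]
}}

```text
clock: 4.75
position: [0.4916, -0.1452, 0.1116]
tool_rot: [0.769, -0.639, -0.0, 0.0]
ft_force: [0.7, 0.4, -5.4]
gripper_width: 0.176
```

```bash
python3 -c "
from plan import *
plan([(.4926,-.1454,.175)],190.6,12)
print(monitor.get_state()['moment'])
snap('side','s4');crop('s4',260,120,400,290,4,'s4c')"
```

```text
t 4.75 p [ 0.4916 -0.1452  0.1116] roterr [ 0.0004  0.0004 -0.0002] F [ 0.7  0.4 -5.4] w 0.176 q [ 0.1   0.21 -0.5  -0.   -0.86  0.09]
[[0.1, -0.2, -12.0], [0.0, 0.0, -0.0]]
[[0.1, -0.2, -12.0], [0.0, -0.0, -0.0]]
[[0.1, -0.2, -12.0], [0.0, 0.0, -0.0]]
[[0.1, -0.2, -12.0], [0.0, -0.0, -0.0]]
[[0.1, -0.2, -12.0], [-0.0, 0.0, -0.0]]
[[0.0, -0.1, -3.4], [0.0, -0.0, -0.0]]
[-0.12364593 -0.50850004  0.02766971]
```

View pics/s4c.png

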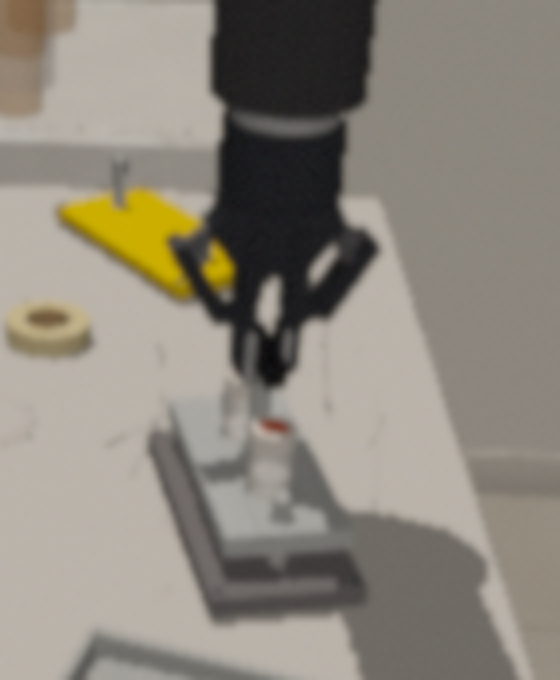

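The carrier rises level and the base stays put. The wrist force matches the carrier's weight at 5.4 N.

>>> {"api": "jog_arm", "payload": {
  "deltas": [
    [[0,0,-12],[0,0,0],0],
    [[0,0,-12],[0,0,0],0],
    [[0,0,-12],[0,0,0],0]
  ]
}}

```text
clock: 5.18
position: [0.4914, -0.1453, 0.1509]
tool_rot: [0.769, -0.639, -0.0, -0.0]
ft_force: [-0.3, -0.5, -5.1]
gripper_width: 0.176
```

```bash
python3 -c "
from plan import *
plan([(.492,-.1452,.185)],190.6,12)"
```

```text
t 5.175 p [ 0.4914 -0.1453  0.1509] roterr [ 0.0002  0.0003 -0.0003] F [-0.3 -0.5 -5.1] w 0.176 q [ 0.1   0.16 -0.45 -0.   -0.95  0.09]
[[0.0, -0.2, -12.0], [0.0, 0.0, -0.0]]
[[0.0, -0.2, -12.0], [0.0, -0.0, 0.0]]
[[0.0, -0.2, -10.1], [-0.0, -0.0, 0.0]]
```

>>> {"api": "jog_arm", "payload": {
  "deltas": [
    [[0,0,-12],[0,0,0],0],
    [[0,0,-12],[0,0,0],0],
    [[0,0,-10],[0,0,0],0],
    [[0,0,0],[0,0,0],0]
  ]
}}

```text
clock: 5.68
position: [0.4918, -0.1452, 0.1889]
tool_rot: [0.769, -0.639, 0.001, -0.001]
ft_force: [0.6, 0.9, -5.1]
gripper_width: 0.17
```

```bash
python3 -c "
from plan import *
plan([(.552,.140,.187)],190.6-28.9,25,.06)
snap('side','s5');crop('s5',260,100,400,290,4,'s5c');snap('wrist','w5')"
```

```text
t 5.675 p [ 0.4918 -0.1452  0.1889] roterr [-0.0021  0.0006  0.5041] F [ 0.6  0.9 -5.1] w 0.17 q [ 0.1   0.12 -0.4  -0.   -1.04  0.09]
[[-23.1, -9.6, 0.2], [-0.0, 0.0, 0.06]]
[[-23.6, -8.2, 0.2], [-0.0, 0.0, 0.06]]
[[-24.1, -6.7, 0.2], [-0.0, 0.0, 0.06]]
[[-24.4, -5.3, 0.2], [-0.0, 0.0, 0.06]]
[[-24.7, -3.8, 0.2], [-0.0, 0.0, 0.06]]
[[-24.9, -2.3, 0.2], [-0.0, 0.0, 0.06]]
[[-25.0, -0.8, 0.2], [-0.0, 0.0, 0.06]]
[[-25.0, 0.7, 0.2], [-0.0, 0.0, 0.06]]
[[-24.9, 2.2, 0.2], [-0.0, 0.0, 0.024]]
[[-24.8, 2.8, 0.2], [-0.0, -0.0, -0.0]]
[[-24.8, 2.8, 0.2], [-0.0, 0.0, -0.0]]
[[-16.4, 1.8, 0.1], [-0.0, 0.0, -0.0]]
```

View pics/s5c.png

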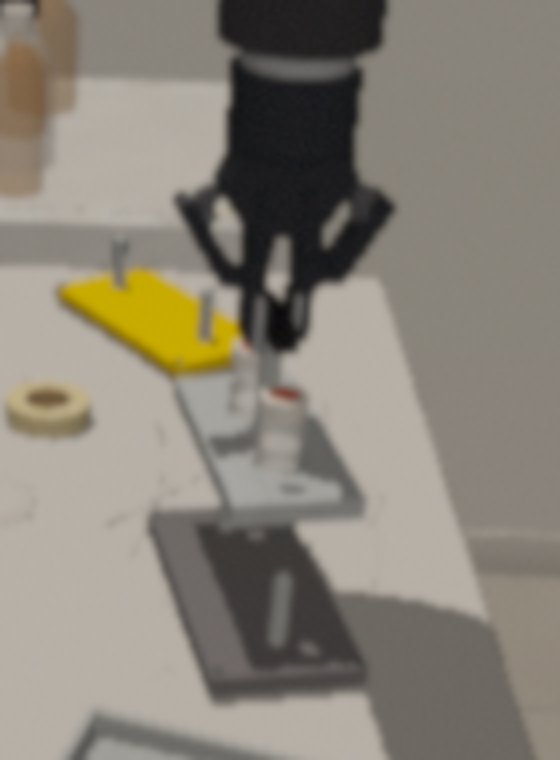

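View pics/w5.png

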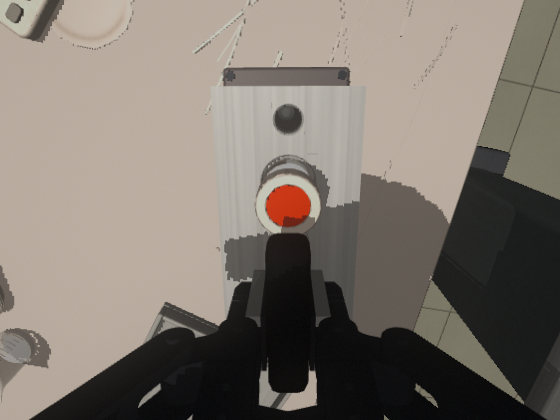

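>>> {"api": "jog_arm", "payload": {
  "deltas": [
    [[-8,-3,0],[0,0,0.03],0],
    [[-14,-6,0],[0,0,0.05],0],
    [[-20,-8,0],[0,0,0.06],0],
    [[-24,-7,0],[0,0,0.06],0],
    [[-24,-6,0],[0,0,0.06],0]
  ]
}}

```text
clock: 6.4
position: [0.5128, -0.0522, 0.1841]
tool_rot: [-0.676, 0.737, 0.002, -0.002]
ft_force: [1.4, 0.2, -5.6]
gripper_width: 0.175
```

```bash
python3 -c "
from plan import *
plan([(.552,.140,.187)],190.6-28.9,25,.06)"
```

```text
t 6.4 p [ 0.5128 -0.0522  0.1841] roterr [ 0.0065 -0.0012  0.2324] F [ 1.4  0.2 -5.6] w 0.175 q [ 0.28  0.14 -0.4  -0.   -1.04 -0.36]
[[-24.8, -2.8, -0.4], [0.002, -0.0, 0.06]]
[[-25.0, -1.3, -0.4], [0.002, -0.0, 0.06]]
[[-25.0, 0.1, -0.4], [0.002, -0.0, 0.06]]
[[-24.9, 1.6, -0.4], [0.001, -0.0, 0.052]]
[[-24.8, 3.0, -0.4], [-0.0, 0.0, -0.0]]
[[-24.8, 3.0, -0.4], [0.0, 0.0, -0.0]]
[[-24.8, 3.0, -0.4], [0.0, -0.0, -0.0]]
[[-21.0, 2.5, -0.3], [0.0, -0.0, -0.0]]
```

>>> {"api": "jog_arm", "payload": {
  "deltas": [
    [[-25,-3,-1],[0.003,0,0.06],0],
    [[-25,-1,-1],[0.002,0,0.06],0],
    [[-25,0,-1],[0,0,0.06],0],
    [[-25,2,0],[0,0,0.04],0],
    [[-25,3,0],[0,0,0],0]
  ]
}}

```text
clock: 7.02
position: [0.5363, 0.0744, 0.1828]
tool_rot: [-0.587, 0.81, 0.001, -0.004]
ft_force: [0.6, -0.6, -5.0]
gripper_width: 0.175
```

```bash
python3 -c "
from plan import *
plan([(.552,.140,.187)],190.6-28.9,25,.06)"
```

```text
t 7.025 p [0.5363 0.0744 0.1828] roterr [ 0.0071 -0.0052  0.0034] F [ 0.6 -0.6 -5. ] w 0.175 q [ 0.5   0.18 -0.35 -0.   -1.05 -0.81]
[[-24.9, 2.0, -1.7], [0.007, -0.005, 0.003]]
[[-24.9, 2.1, -1.6], [0.0, 0.0, 0.0]]
[[-17.4, 1.5, -1.1], [0.0, 0.0, -0.0]]
```

>>> {"api": "jog_arm", "payload": {
  "deltas": [
    [[-24,2,-1],[0.006,-0.004,0.002],0],
    [[-20,2,-1],[0,0,0],0],
    [[-12,1,0],[0,0,0],0],
    [[-6,1,0],[0,0,0],0],
    [[0,0,0],[0,0,0],0]
  ]
}}

```text
clock: 7.65
position: [0.5493, 0.1382, 0.1818]
tool_rot: [-0.587, 0.81, 0.001, -0.003]
ft_force: [-0.2, -0.7, -5.1]
gripper_width: 0.176
```

```bash
python3 -c "
from plan import *
plan([(.552,.140,.12)],190.6-28.9,25,.06)
snap('side','s6');crop('s6',220,170,380,390,3,'s6c');snap('wrist','w6');snap('top','t6')"
```

```text
t 7.65 p [0.5493 0.1382 0.1818] roterr [ 0.0049 -0.005   0.0027] F [-0.2 -0.7 -5.1] w 0.176 q [ 0.59  0.22 -0.3  -0.   -1.06 -0.91]
[[-1.1, -0.9, 25.0], [0.005, -0.005, 0.003]]
[[-1.0, -0.8, 25.0], [-0.0, 0.0, 0.0]]
[[-0.5, -0.4, 11.9], [0.0, -0.0, 0.0]]
```

View pics/s6c.png

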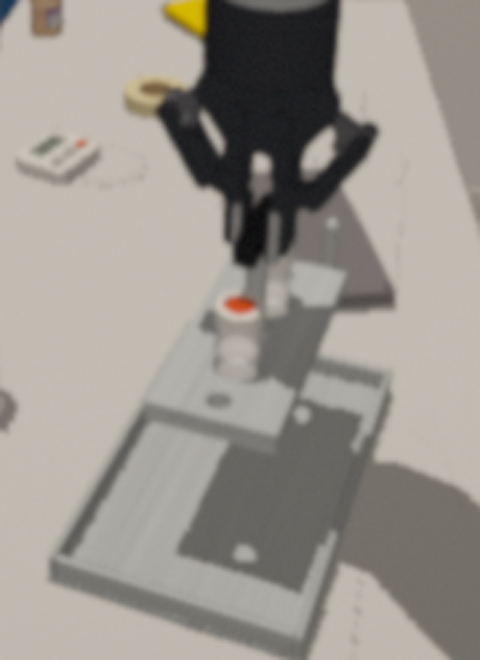

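View pics/w6.png

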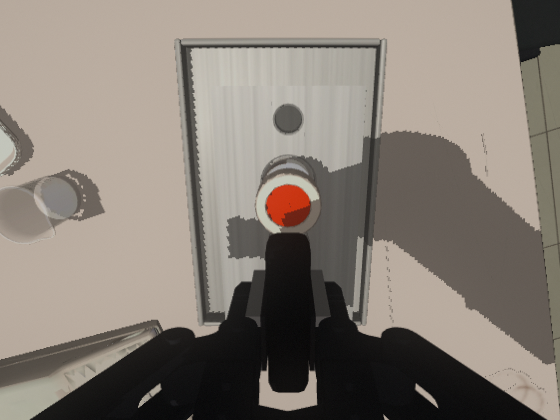

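```bash
python3 -c "
from plan import *
w=load('w6')
P=np.array([atz(w,*q,.022) for q in((178,40),(386,40),(368,325),(199,325))]);print(P.round(4),P.mean(0),np.linalg.norm(P-np.roll(P,1,0),axis=1))
d=P[3]-P[0];e=P[2]-P[1];print(np.degrees(np.arctan2(d[1],d[0])),np.degrees(np.arctan2(e[1],e[0])))"
```

```text
[[0.5893 0.0009 0.022 ]
 [0.4416 0.0493 0.022 ]
 [0.5161 0.2858 0.022 ]
 [0.6686 0.2352 0.022 ]] [0.5538827  0.14277973 0.022     ] [0.24739704 0.15541915 0.2479602  0.16068646]
71.29075536957997 72.50892130426027
```

Both views agree on the tray centre, about (0.553, 0.141), with the carrier aligned to it. Contact is expected at TCP z ≈ 0.078.

>>> {"api": "jog_arm", "payload": {
  "deltas": [
    [[-2,0,15],[0.005,-0.005,0.003],0],
    [[-1,-1,22],[0,0,0],0],
    [[0,0,22],[0,0,0],0],
    [[0,0,14],[0,0,0],0],
    [[0,0,8],[0,0,0],0]
  ]
}}

```text
clock: 8.43
position: [0.5524, 0.1383, 0.1011]
tool_rot: [-0.584, 0.812, -0.001, 0.002]
ft_force: [-0.7, -0.5, -4.8]
gripper_width: 0.179
```

```bash
python3 -c "
from plan import *
plan([(.5525,.1405,.0785)],190.6-28.9,5,.06)"
```

```text
t 8.425 p [0.5524 0.1383 0.1011] roterr [-0.0037  0.0033 -0.0036] F [-0.7 -0.5 -4.8] w 0.179 q [ 0.59  0.3  -0.4   0.   -0.87 -0.91]
[[-0.5, 0.1, 5.0], [-0.004, 0.003, -0.004]]
[[-0.5, 0.1, 5.0], [-0.0, 0.0, 0.0]]
[[-0.5, 0.1, 5.0], [0.0, 0.0, 0.0]]
[[-0.5, 0.1, 5.0], [0.0, 0.0, 0.0]]
[[-0.3, 0.1, 2.7], [0.0, 0.0, 0.0]]
```

>>> {"api": "jog_arm", "payload": {
  "deltas": [
    [[0,0,6],[-0.003,0.003,-0.003],0],
    [[0,0,6],[0,0,0],0],
    [[0,0,4],[0,0,0],0],
    [[0,0,2],[0,0,0],0],
    [[0,0,0],[0,0,0],0]
  ]
}}

```text
clock: 9.05
position: [0.5533, 0.1386, 0.083]
tool_rot: [-0.586, 0.811, -0.0, 0.001]
ft_force: [0.3, 0.1, -4.8]
gripper_width: 0.179
```

```bash
python3 -c "
from plan import *
plan([(.5525,.1405,.0785)],190.6-28.9,5,.06)"
```

```text
t 9.05 p [0.5533 0.1386 0.083 ] roterr [-0.0019  0.0012 -0.0001] F [ 0.3  0.1 -4.8] w 0.179 q [ 0.59  0.33 -0.41  0.   -0.83 -0.91]
[[-1.6, 1.4, 4.5], [-0.002, 0.001, -0.0]]
```

>>> {"api": "jog_arm", "payload": {
  "deltas": [
    [[0,0,2],[-0.001,0.001,0],0],
    [[0,0,2],[0,0,0],0]
  ]
}}

```text
clock: 9.3
position: [0.5537, 0.1388, 0.0794]
tool_rot: [-0.586, 0.811, -0.0, 0.001]
ft_force: [-0.4, -0.6, -4.9]
gripper_width: 0.174
```

>>> {"api": "jog_arm", "payload": {
  "deltas": [
    [[0,0,1],[0,0,0],0],
    [[0,0,0],[0,0,0],0]
  ]
}}

```text
clock: 9.55
position: [0.5536, 0.1388, 0.0783]
tool_rot: [-0.586, 0.811, -0.0, 0.001]
ft_force: [-1.6, 0.2, -4.0]
gripper_width: 0.172
```

```bash
python3 -c "
from plan import *
plan([(.5525,.1405,.0785)],190.6-28.9,5,.06)
snap('side','s7');crop('s7',220,190,380,390,4,'s7c')"
```

```text
t 9.55 p [0.5536 0.1388 0.0783] roterr [-0.0016  0.0009  0.0001] F [-1.6  0.2 -4. ] w 0.172 q [ 0.59  0.33 -0.42  0.   -0.82 -0.91]
[[-1.2, 1.6, -0.2], [-0.002, 0.001, 0.0]]
```

View pics/s7c.png

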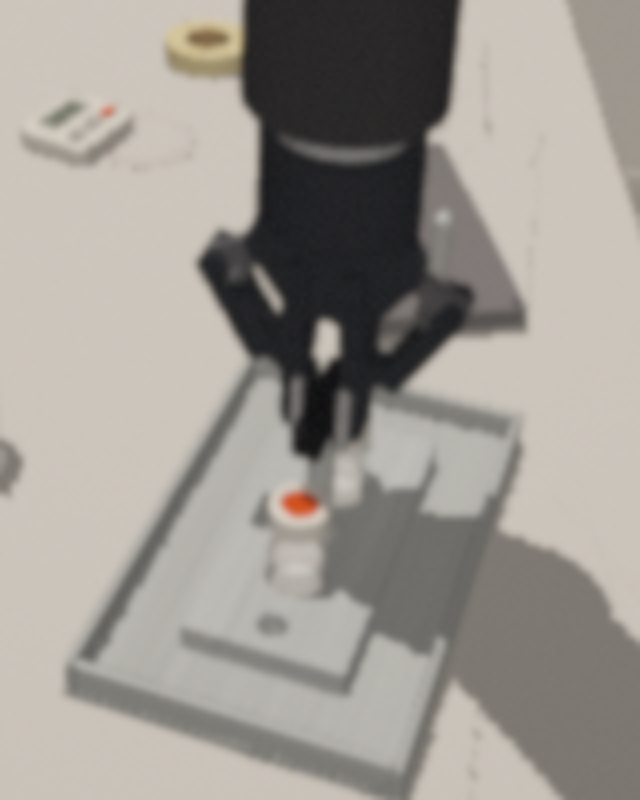

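Close to contact: Fz is starting to drop from −4.9 to −4.0. I'll step down until it goes near zero.

>>> {"api": "jog_arm", "payload": {
  "deltas": [
    [[0,0,1],[0,0,0],0],
    [[0,0,0],[0,0,0],0]
  ]
}}

```text
clock: 9.85
position: [0.5537, 0.1389, 0.0783]
tool_rot: [-0.586, 0.81, -0.0, 0.001]
ft_force: [0.3, 0.4, -4.8]
gripper_width: 0.18
```

>>> {"api": "jog_arm", "payload": {
  "deltas": [
    [[0,0,0.5],[0,0,0],0],
    [[0,0,0],[0,0,0],0]
  ]
}}

```text
clock: 10.1
position: [0.5539, 0.139, 0.0782]
tool_rot: [-0.586, 0.81, -0.001, 0.001]
ft_force: [-0.4, -0.1, -3.6]
gripper_width: 0.176
```

>>> {"api": "jog_arm", "payload": {
  "deltas": [
    [[0,0,2],[0,0,0],0]
  ]
}}

```text
clock: 10.22
position: [0.554, 0.139, 0.0781]
tool_rot: [-0.586, 0.81, -0.001, 0.001]
ft_force: [-15.1, 0.4, 32.6]
gripper_width: 0.176
```

>>> {"api": "jog_arm", "payload": {
  "deltas": [
    [[0,0,2],[0,0,0],0]
  ]
}}

```text
clock: 10.35
position: [0.5539, 0.139, 0.0781]
tool_rot: [-0.586, 0.81, -0.001, 0.002]
ft_force: [-9.9, 0.5, 19.1]
gripper_width: 0.175
```

Firm contact at z=0.0781, as predicted. Relax and release.

>>> {"api": "jog_arm", "payload": {
  "deltas": [
    [[0,0,0],[0,0,0],0],
    [[0,0,0],[0,0,0],0]
  ],
  "force": 20
}}

```text
clock: 10.6
position: [0.5541, 0.1392, 0.0783]
tool_rot: [-0.586, 0.81, -0.001, 0.002]
ft_force: [-0.6, 1.3, -3.5]
gripper_width: 0.178
```

>>> {"api": "jog_arm", "payload": {
  "deltas": [
    [[0,0,0],[0,0,0],0.25],
    [[0,0,0],[0,0,0],0.4],
    [[0,0,0],[0,0,0],0.7],
    [[0,0,0],[0,0,0],1],
    [[0,0,0],[0,0,0],1]
  ]
}}

```text
clock: 11.22
position: [0.5555, 0.1395, 0.0786]
tool_rot: [-0.587, 0.81, -0.001, 0.003]
ft_force: [-1.0, -0.2, -0.8]
gripper_width: 0.994
```

```bash
python3 -c "
from plan import *
plan([(.5525,.1405,.0785)],190.6-28.9,5,.06)
snap('side','s8');crop('s8',220,190,380,390,4,'s8c');snap('wrist','w8')"
```

```text
t 11.225 p [0.5555 0.1395 0.0786] roterr [-0.0059  0.0032  0.0025] F [-1.  -0.2 -0.8] w 0.994 q [ 0.59  0.33 -0.42  0.   -0.82 -0.91]
[[0.0, 3.1, 0.1], [-0.006, 0.003, 0.003]]
```

View pics/s8c.png

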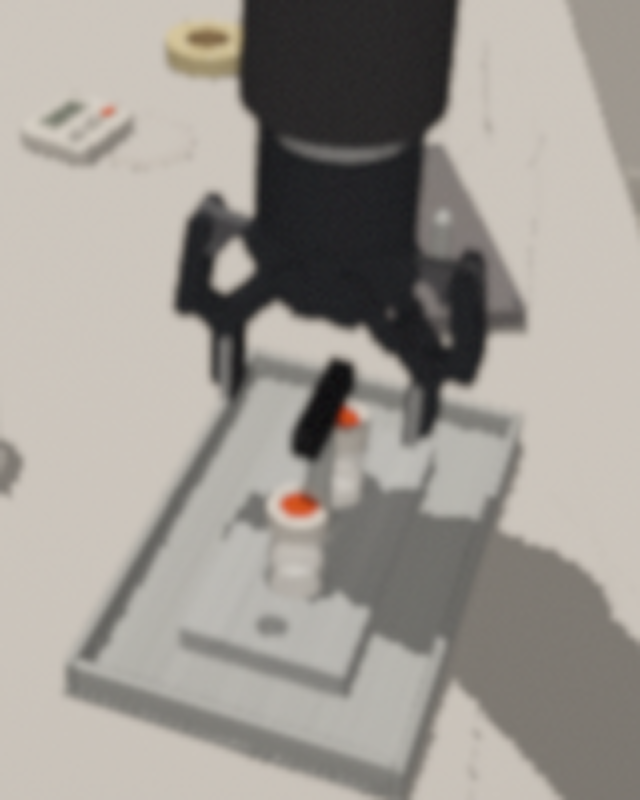

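View pics/w8.png

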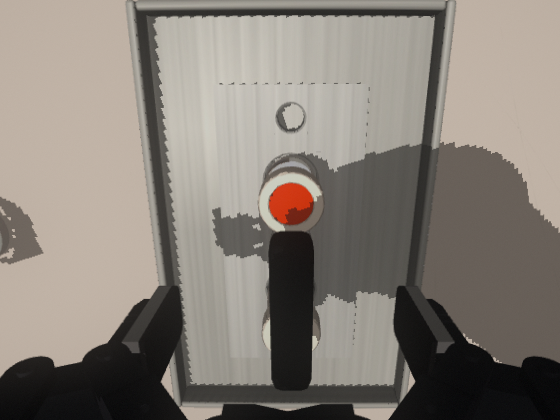

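Released: the carrier is flat, both vials are standing and the jaws are clear of the bar. Withdraw straight up.

>>> {"api": "jog_arm", "payload": {
  "deltas": [
    [[0,0,-15],[0,0,0],1],
    [[0,0,-25],[0,0,0],1],
    [[0,0,-35],[0,0,0],1],
    [[0,0,-40],[0,0,0],1],
    [[0,0,-40],[0,0,0],1]
  ]
}}

```text
clock: 11.95
position: [0.5531, 0.1384, 0.2393]
tool_rot: [-0.587, 0.81, -0.002, 0.001]
ft_force: [0.6, 0.4, -0.6]
gripper_width: 0.998
```

>>> {"api": "jog_arm", "payload": {
  "deltas": [
    [[40,0,-20],[0,0,0],1],
    [[55,0,0],[0,0,0],1],
    [[55,0,0],[0,0,0],1],
    [[40,0,0],[0,0,0],1],
    [[0,0,0],[0,0,0],1]
  ]
}}

```text
clock: 12.58
position: [0.4938, -0.0463, 0.2702]
tool_rot: [-0.588, 0.809, -0.004, 0.008]
ft_force: [0.7, 0.0, 0.1]
gripper_width: 0.999
```

```bash
python3 -c "
from plan import *
st=monitor.get_state();print(st['clock'],st['position'],st['qd'].round(3))
snap('side','s9');crop('s9',160,160,400,400,3,'s9c');c=snap('top','t9')
"
```

```text
12.575 [ 0.49382224 -0.04627177  0.27017686] [ 0.015 -0.006  0.018  0.001 -0.    -0.014]
```

View pics/s9.png

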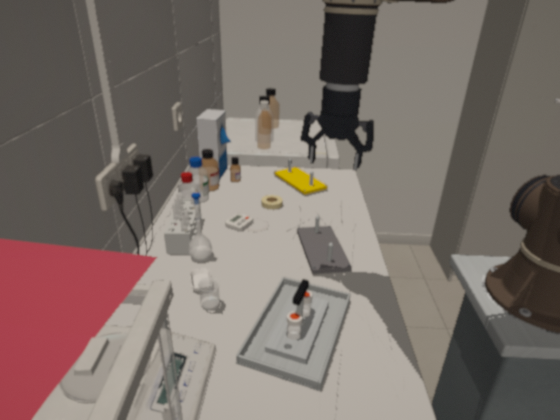

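View pics/t9.png

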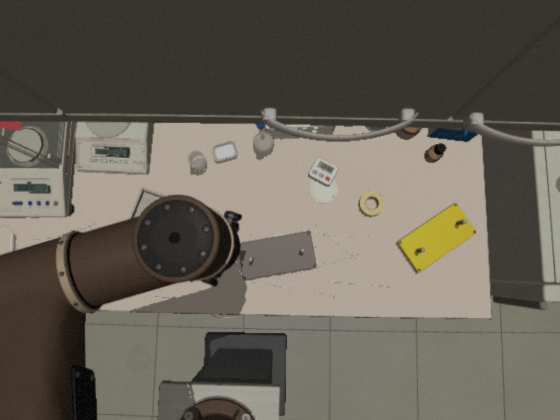

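```bash
python3 -c "
from h import *
print(ctrl.hand_in(), monitor.get_state()['clock'])"
```

```text
the job is handed in; nothing more can be done
the job is handed in; nothing more can be done
```

I gripped the carrier by its bar and lifted it straight and level about 96 mm, clear of the grey base's pins. I then turned it to match the tray, set it down on the tray floor, let go and backed the arm off. The job was handed in at about 12.7 s; no verdict is reported.

- **Final pictures:** the carrier lies flat near the tray's centre with both vials upright. The base, timer, tape roll and other items look unmoved, and the gripper touches nothing. This was judged by eye: the arm hid the tray in the last top view, so only the side camera shows the final placing.
- **Set-down:** the floor was met at a tool height of 0.0781 m, as predicted. The contact steps briefly pressed with a wrist reading of about 33 N vertical and 15 N sideways, below the 120 N wrist limit; I relaxed that before opening the jaws.
- **Tray position:** the top and wrist cameras differed by about 4 mm on the tray centre. I aimed between them and the carrier ended within about 5 mm of either, against the 70 mm allowed.

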